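Tilt the bin home and push the larder pull-out shut

TASK

Close up the narrow grey pull-out with your fingertips: first push the frosted tilt-out bin that leans over its side, on its outer face, fully upright against its stop, because leaning out it would catch on the cabinet; then push the front board until the pull-out is fully shut, flush with the door beside it. Only push: take neither the bin, the front board nor the handle between the fingers, do not touch the jars, cup and funnel on the pull-out, and go smoothly enough that the jars and cup stay standing. Leave the things on the worktop where they are.

Things in the scene. Friction and masses are not known exactly. Their poses are not given: they have to be found in the camera images.
- bin (a joint): lean of the tilt-out bin about its pivot (rad): 0 = upright, fully home against its stop; grows as it leans out sideways (to +y of bin_pivot) over the edge of the pull-out's shelf board; starts at 0.30 to 0.52, far stop 0.65. The pivot is stiff (about 0.45 N m, some 3 N at the rim) and stays where it is left
- bin_pivot (a point): middle of the bin's pivot line (its lower outer edge), 50 mm above the worktop; frame fixed to the pull-out, not leaning: x into the cabinet, along bin and travel, y sideways out of the pull-out, the way the bin leans, z up. Bin: open-topped, frosted plastic, 170 mm long (85 either side), 60 thick, 160 high; upright, its flat outer face lies at y = 0 here
- bin_rim (a point): middle of the top edge of the bin's outer face, 160 mm up that face from the pivot line; moves with the bin: 210 mm above the worktop when upright, about 189 mm when leaning 0.52; z runs up the outer face, y points out of it
- pullout (a joint): how far the narrow pull-out has been pushed in (m): grows as it goes in; 0.260 = fully shut, front board flush with the closed door beside it, where it stops dead; starts at 0 to 0.04, so it stands 0.22 to 0.26 out of the cabinet; about 4 N of runner friction, stays where it is left
- front_face (a point): on the outer face (towards the robot) of the pull-out's grey front board, on its centre line, 180 mm above the worktop; x into the cabinet (the way to push), y left, z up. Board 296 mm wide, 18 thick, top edge 236 mm above the worktop; a bar handle 128 mm long stands 35 mm off the face, all of it below 100 mm above the worktop; the face is bare above it
- mouth (a point): fixed to the cabinet: middle of the mouth of the pull-out's bay, 180 mm above the worktop, axes as front_face. When the pull-out is shut its outer face lies 20 mm before this point. Grey melamine cabinet 240 mm high, 370 deep; bay 300 mm wide with a 16 mm side board at each side of the mouth; to the right (-y) a 300 mm bay with a closed door
- shelf_board (a point): middle of the top of the pull-out's shelf board, 45 mm above the worktop, on which the jars, the cup and the funnel stand (the board is 340 mm deep in x and 250 mm wide in y); axes as front_face
- jar_a: loose amber glass jar with a steel twist cap, upright, 62 mm in diameter, 125 mm tall; origin at the centre of its underside; stands on the pull-out's shelf board; a bystander that is not to be touched and rides along
- jar_b: loose amber glass jar with a steel twist cap, upright, 62 mm in diameter, 100 mm tall; origin at the centre of its underside; stands on the pull-out's shelf board; a bystander that is not to be touched and rides along
- jar_c: loose amber glass jar with a steel twist cap, upright, 62 mm in diameter, 125 mm tall; origin at the centre of its underside; stands on the pull-out's shelf board; a bystander that is not to be touched and rides along
- cup: loose blue enamel measuring cup, 66 mm across, 68 mm tall, with one handle; origin at the centre of its underside; stands on the pull-out's shelf board; a bystander that is not to be touched and rides along
- funnel: loose stainless steel funnel lying on its side, mouth 90 mm across, 95 mm long; origin on the shelf board under the middle of its length; lies on the shelf board, a bystander that is not to be touched and rides along
- jar_d: loose amber glass jar with a steel twist cap, upright, 62 mm in diameter, 100 mm tall; origin at the centre of its underside; stands on the worktop to the right in front of the pull-out, a bystander
- bowl: loose white bowl 120 mm across and 55 mm tall on the worktop to the left, a bystander; origin at the centre of its underside
- spoon: loose wooden spoon 260 mm long lying on the worktop to the right, a bystander; origin under its middle

How it is judged:
On the way, in this order (a step that is already met when the one before it is completed fails the run):
1. the tilt-out bin is pushed upright against its stop (lean under 0.05 rad) while the pull-out still stands open (value of joint bin below 0.05 rad and value of joint pullout below 0.11 m), for 0.2 s.
2. the pull-out is pushed shut (within 6 mm) (value of joint pullout above 0.254 m and value of joint bin below 0.05 rad), for 0.2 s.
At the end, for the whole second after the job is handed in: the bin is upright (lean under 0.05 rad), the pull-out is shut within 6 mm and at rest, and the three jars and the cup stand upright (within 0.15 rad) on its shelf board, with the funnel on it too (all of step 2 and velocity of joint pullout between -0.01 and 0.01 m/s and height (world z) of each of jar_a, jar_b, jar_c, cup above 0.038 m and angle between each of jar_a, jar_b, jar_c, cup's own z axis and vertical below 0.15 rad and height (world z) of funnel above 0.035 m and x of jar_a in the frame of shelf_board between -0.17 and 0.17 m and x of jar_b in the frame of shelf_board between -0.17 and 0.17 m and x of jar_c in the frame of shelf_board between -0.17 and 0.17 m and x of cup in the frame of shelf_board between -0.17 and 0.17 m and x of funnel in the frame of shelf_board between -0.17 and 0.17 m); the robot touches nothing.
It fails at once if the bin's wall, the front board or the handle is taken between the fingers, or the fingers reach into the bin (the grasp point comes inside one of them) ((x of the grasp point in the frame of bin_rim between -0.085 and 0.085 m and y of the grasp point in the frame of bin_rim between -0.06 and 0.003 m and z of the grasp point in the frame of bin_rim between -0.15 and 0.004 m) or (x of the grasp point in the frame of front_face between 0.001 and 0.017 m and y of the grasp point in the frame of front_face between -0.148 and 0.148 m and z of the grasp point in the frame of front_face between -0.17 and 0.058 m) or (x of the grasp point in the frame of front_face between -0.045 and -0.025 m and y of the grasp point in the frame of front_face between -0.07 and 0.07 m and z of the grasp point in the frame of front_face between -0.108 and -0.083 m)).
It fails at once if the pull-out is pushed in by more than 40 mm while the bin still leans out by more than 0.1 rad (value of joint bin above 0.1 rad and distance of shelf_board from where it was at the start of the episode above 0.04 m).
It fails at once if a jar or the cup on the pull-out is toppled (over 0.5 rad), or a loose thing is lifted by more than 20 mm (angle between any of jar_a, jar_b, jar_c, cup's own z axis and vertical above 0.5 rad or height (world z) of any of jar_a, jar_b, jar_c, cup, funnel above 0.065 m or height (world z) of any of jar_d, bowl, spoon above 0.025 m).
It fails at once if the robot touches a jar, the cup or the funnel on the pull-out (over 1 N) (contact force between any of the fingers, the arm and jar_a above 1 N or contact force between any of the fingers, the arm and jar_b above 1 N or contact force between any of the fingers, the arm and jar_c above 1 N or contact force between any of the fingers, the arm and cup above 1 N or contact force between any of the fingers, the arm and funnel above 1 N).
It fails at once if a thing on the worktop is moved by more than 30 mm (distance of any of jar_d, bowl, spoon from where it was at the start of the episode above 0.03 m).
It also fails if it takes over 56 s, if anything falls off the work surface, if the arm or the gripper's body presses on something with over 40 N, if the wrist force passes 120 N, or if a joint passes its speed limit or range.

ROBOT

A 6-joint arm with a two-finger parallel gripper is mounted at the origin on the work surface. World frame = base frame: x ahead of the robot, y to its left, z up, the work surface at z = 0. Lengths are in m, angles in rad, forces in N, time in s.
With the tool pointing down it reaches from about 0.35 to 0.775 m from the base axis. Payload 7.3 kg.
Tool frame: the origin (TCP) lies on the mounting face of the last link; the fingertips stand 178 mm ahead of it and the grasp point (between the pads) lies 159 mm ahead of it (robot.tcp_to_tips is the distance from the TCP to the fingertips, in m); z points along the fingers, y is the direction in which the jaws open and shut (so a half turn about z gives the same grasp; the last joint's range is limited). The gripper opens to 92 mm and grips with 3 to 60 N. Pads are 19 mm wide; open, the fingers measure 130 mm over their backs; the gripper's body (75 mm by 190 mm) begins 47 mm behind the grasp point.
Start: joints at [-1.371, 0.342, 1.524, -0, 1.275, -0.146], TCP at [0.178, -0.494, 0.405] pointing down, gripper open.
Joint ranges: [-2.53, 2.53], [-0.77, 2.02], [0.04, 2.7], [-1, 4.14], [0.28, 2.66], [-3.11, 3.11]. Speed limits (rad/s): [2.57, 2.57, 3.14, 3.14, 3.14, 3.14].

INTERFACE

Orientations are given as [roll, pitch, yaw] about the fixed x, y, z axes, in that order (R = Rz(yaw) Ry(pitch) Rx(roll)).
In Python, from cell import robot, viewer gives the robot as it stands.
- The arm moves only by the shell command python3 -m creep 'ROWS' [OPENING] [FORCE]. ROWS is JSON, a list that holds one entry, the list of rows, each a list of 6 numbers: the shift along the world's x, y, z in mm, then the turn, a rotation vector about the world's x, y, z in degrees. A call has 1 to 5 rows; each row shifts and turns the pose as measured when the row begins; what a row does not reach is not made up. A row lasts 1/12 s, in which the tool goes at most 41.7 mm and 7.16 degrees, less where a joint would pass 70% of its speed; a pose out of reach is approached as far as the arm can. A call with a gripper value outside its range is refused whole. OPENING is the closure, from -1 (fully open) to 1 (shut), set as the call begins (- or left out, the last holds). The fingers move at their own pace and stop on an object; FORCE is the grip in N (left out, the last holds). Time passes only in rows, so rows that do not move let the fingers close. It gives the time, the measured TCP pose, the force and the opening at its end, in the units of the state.
- robot.observe(): the state, without advancing time (a new reading comes with each control period).
- viewer.read_camera(name): name is "side" or "top"; returns the picture (400x640x3 uint8, blue, green, red); there is no depth.
- viewer.camera_model(name): a dict with "fx", "fy", "cx", "cy" (pixels), "k1" (the pictures are not rectified: a ray, as slopes to the right and down, at radius r is drawn at 1 + k1 r^2 times it, then the intrinsics apply), "pose" (4x4, takes a point from camera to world coordinates). Camera axes: x right, y up, looking along -z (the intrinsics and any distortion apply to the point x, -y, -z); pixel columns grow to the right and rows downward; lengths in m; the calibration is good to about 2 mm. A picture is of the moment at which its call begins. camera_model takes no time and is no camera call.
- robot.hand_in(): hands the job in, once; it reports no verdict.
The state is a dict: "time": time; "qpos": joint angles; "qvel": joint speeds; "joint_efforts": joint torques, N m; "tool_pos": TCP position; "tool_rot": TCP orientation; "contact_force": force on the tool from outside, world axes, zero at the start; "torque": the same for the moment, N m; "opening": finger opening in m.
Only numpy, scipy, OpenCV 4.12 (cv2) and the standard library are available. Lean on these libraries where they do the work, as an engineer would, in place of code of your own. Each camera call takes 0.05 s, during which the arm holds its last target. There are 200 camera calls.

## Working session

There is one attempt and no reset: what is moved stays moved. The work goes in short steps, Python scripts to look and compute and a shell command to move; the robot and the scene stay as the last step left them, time stands still between calls to the robot, and variables do not carry over. Pictures are saved under pics/ and viewed, about 8 in all and at most 12, crops included, and the job is handed in when it is done.

```bash
mkdir -p pics; cat > h.py <<'E'
import numpy as np,cv2
from cell import robot,viewer
def snap(n,f):
    im=viewer.read_camera(n); cv2.imwrite('pics/'+f,im); return im
def ray(n,u,v):
    m=viewer.camera_model(n); a=np.array([(u-m['cx'])/m['fx'],(v-m['cy'])/m['fy']]); s=a.copy()
    for _ in range(20): s=a/(1+m['k1']*(s@s))
    P=np.array(m['pose']); return P[:3,3],P[:3,:3]@np.array([s[0],-s[1],-1])
def onz(n,u,v,z):
    o,d=ray(n,u,v); return o+d*(z-o[2])/d[2]
def proj(n,p):
    m=viewer.camera_model(n);P=np.array(m['pose']);c=P[:3,:3].T@(np.array(p)-P[:3,3])
    s=np.array([c[0],-c[1]])/-c[2]; s=s*(1+m['k1']*(s@s)); return s[0]*m['fx']+m['cx'],s[1]*m['fy']+m['cy']
E
python3 - <<'E'
from h import *
for n in('top','side'):
    snap(n,n+'0.png'); m=viewer.camera_model(n); print(n,m['fx'],m['k1'],np.round(m['pose'],3))
print(robot.observe())
E
```

```text
top 420.8616621202625 0.026566723127682802 [[-2.400e-02  9.920e-01 -1.240e-01  3.770e-01]
 [-1.000e+00 -2.400e-02  1.000e-03 -2.600e-02]
 [-2.000e-03  1.240e-01  9.920e-01  1.311e+00]
 [ 0.000e+00  0.000e+00  0.000e+00  1.000e+00]]
side 456.37559195335854 -0.07221837094041232 [[-0.739  0.497 -0.454 -0.091]
 [-0.673 -0.557  0.486  0.658]
 [-0.011  0.665  0.747  1.204]
 [ 0.     0.     0.     1.   ]]
{'time': 0.1, 'qpos': array([-1.37104038e+00,  3.42615461e-01,  1.52491767e+00,  2.06430474e-05,
        1.27542400e+00, -1.45999526e-01]), 'qvel': array([ 0.0001629 , -0.00060516, -0.00435066,  0.00055707,  0.00138585,
        0.00162076]), 'joint_efforts': array([ 1.71360960e-03, -4.32003808e+01, -2.44692975e+01,  7.20016309e-02,
        5.25605085e-02, -3.66943323e-05]), 'tool_pos': array([ 0.17792446, -0.49379432,  0.40413515]), 'tool_rot': array([-3.14024556e+00, -2.18037763e-04,  3.45749306e-01]), 'contact_force': array([ 0.45785255, -0.70466164, -0.56132693]), 'torque': array([-0.00125861, -0.01154571,  0.00966663]), 'opening': 0.09169018535672015}
```

View pics/top0.png

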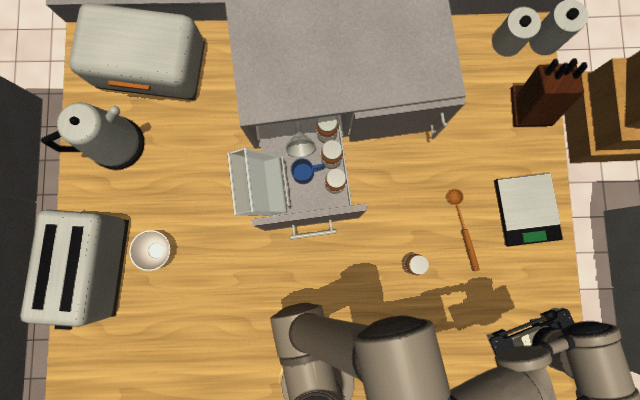

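View pics/side0.png

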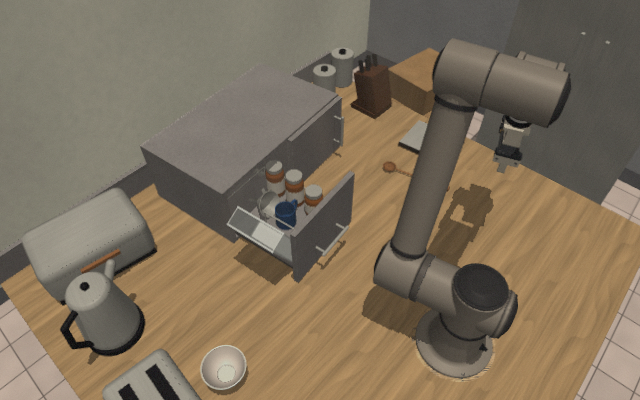

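The top view shows the pull-out at about (300,175), with its front board running from (253,222) to (367,210). The bin leans left (+y), with its rim at about (228-285,150-215). Next I'll take enlarged crops to get corner positions.

```bash
python3 - <<'E'
import cv2
a=cv2.imread('pics/top0.png')[90:245,210:380]; b=cv2.imread('pics/side0.png')[150:290,210:370]
cv2.imwrite('pics/c.png',cv2.vconcat([]) if 0 else cv2.hconcat([cv2.resize(x,(400,370),interpolation=cv2.INTER_CUBIC) for x in(a,b)]))
E
```

```text
(no output)
```

View pics/c.png

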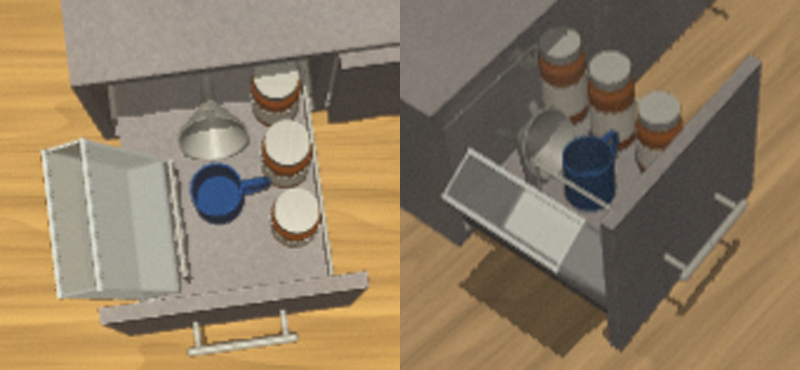

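```bash
cat > m.py <<'E'
from h import *
T=lambda x,y:(210+(x+.5)/2.353-.5,90+(y+.5)/2.387-.5)
S=lambda x,y:(210+(x-400+.5)/2.5-.5,150+(y+.5)/2.643-.5)
def tri(a,b):
    o1,d1=ray('top',*T(*a));o2,d2=ray('side',*S(*b))
    A=np.c_[d1,-d2];t=np.linalg.lstsq(A,o2-o1,rcond=None)[0]
    p,q=o1+d1*t[0],o2+d2*t[1]; return (p+q)/2,np.linalg.norm(p-q)
E
python3 - <<'E'
from m import *
for k,a,b in [('outer far',(43,150),(443,197)),('outer near',(60,297),(558,272)),('inner far',(83,140),(470,150)),('inner near',(100,290),(585,225))]:
    p,e=tri(a,b);print(k,np.round(p,4),round(e,4))
L=onz('top',*T(103,325),.236);R=onz('top',*T(367,287),.236);print('board',L,R,np.linalg.norm(L-R),np.degrees(np.arctan2(-(L-R)[0],(L-R)[1])))
print('board side view', onz('side',*S(607,228),.236),onz('side',*S(757,62),.236))
L=onz('top',*T(75,85),.24);R=onz('top',*T(400,42),.24);print('cab edge L',L,R)
for n,x,y,z in[('jar d',419,265,.1),('bowl',150,250,.055)]:print(n,onz('top',x,y,z))
E
```

```text
outer far [0.6553 0.2281 0.1858] 0.0001
outer near [0.4861 0.2084 0.1849] 0.0001
inner far [0.6589 0.1768 0.2166] 0.002
inner near [0.4907 0.1587 0.2119] 0.0013
board [0.45000814 0.15118286 0.236     ] [ 0.48386598 -0.13671564  0.236     ] 0.2898825625120541 6.707368892279449
board side view [0.45699126 0.1581743  0.236     ] [ 0.4875224  -0.13188197  0.236     ]
cab edge L [0.71400288 0.18054531 0.24      ] [ 0.75396668 -0.18302773  0.24      ]
jar d [ 0.33687636 -0.29605433  0.1       ]
bowl [0.39879041 0.48582575 0.055     ]
```

```bash
python3 -m creep '[[[20,15,20,0,0,0],[25,25,20,0,0,0],[25,25,20,0,0,-4.4],[25,25,20,0,0,-4.4],[25,25,20,0,0,-4.4]]]' 1 20
python3 -m creep '[[[25,30,0,0,0,0],[25,30,0,0,0,0],[25,30,0,0,0,0],[25,30,0,0,0,0],[25,30,0,0,0,0]]]'
```

```text
time: 0.52
tool_pos: [0.2967, -0.3781, 0.4997]
tool_rot: [-3.125, 0.002, 0.097]
contact_force: [0.0, -1.6, -0.5]
opening: 0.0633
time: 0.93
tool_pos: [0.4259, -0.2207, 0.5042]
tool_rot: [-3.132, -0.002, 0.089]
contact_force: [1.2, -1.3, -0.1]
opening: 0.0298
```

```bash
python3 -m creep '[[[8,38,0,0,0,0],[8,38,0,0,0,0],[8,38,0,0,0,0],[8,38,0,0,0,0],[8,38,0,0,0,1.5]]]'
python3 -m creep '[[[8,38,0,0,0,0],[8,38,0,0,0,0],[8,38,0,0,0,0],[8,38,0,0,0,0],[8,38,0,0,0,0]]]'
python3 -m creep '[[[8,38,0,-5,-0.6,0],[8,38,0,-5,-0.6,0],[8,38,0,-5,-0.6,0],[8,38,0,-5,-0.6,0],[8,38,0,-5,-0.6,0]]]'
python3 -m creep '[[[0,0,0,0,0,0]]]'
```

```text
time: 1.35
tool_pos: [0.469, -0.0219, 0.5016]
tool_rot: [-3.13, 0.001, 0.115]
contact_force: [1.4, -0.2, -0.1]
opening: 0.001
time: 1.77
tool_pos: [0.5082, 0.1787, 0.5003]
tool_rot: [-3.13, 0.004, 0.117]
contact_force: [0.6, -1.6, 0.2]
opening: 0.0005
time: 2.18
tool_pos: [0.5475, 0.378, 0.4995]
tool_rot: [2.697, -0.002, 0.112]
contact_force: [2.5, 0.2, 0.7]
opening: 0.0003
time: 2.27
tool_pos: [0.548, 0.3856, 0.4929]
tool_rot: [2.691, 0.005, 0.119]
contact_force: [0.5, 0.2, -1.8]
opening: 0.0004
```

```bash
python3 -m creep '[[[1,-2,-33,0,0,0],[1,-2,-33,0,0,0],[1,-2,-33,0,0,0],[1,-2,-33,0,0,0],[1,-2,-33,0,0,0]]]'
python3 - <<'E'
from h import *
a=snap('top','t1.png')[90:245,190:360];b=snap('side','s1.png')[130:290,190:370]
cv2.imwrite('pics/c1.png',cv2.hconcat([cv2.resize(x,(400,370),interpolation=cv2.INTER_CUBIC) for x in(a,b)]))
E
```

```text
time: 2.68
tool_pos: [0.5518, 0.3811, 0.3236]
tool_rot: [2.696, -0.003, 0.127]
contact_force: [0.2, 1.3, 0.5]
opening: 0.0007
```

View pics/c1.png

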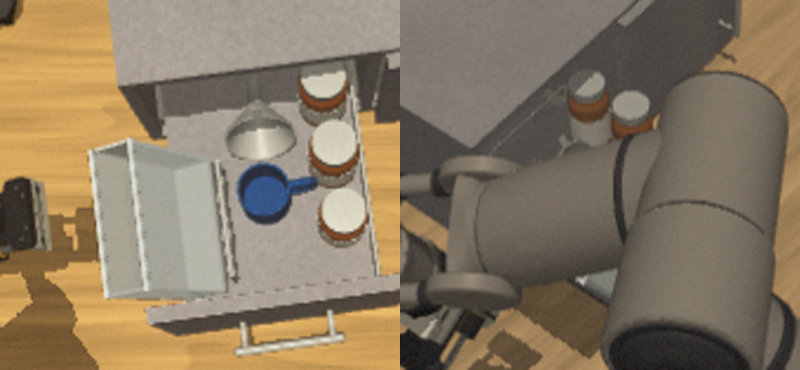

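The top view shows the closed fingers at crop (40,210), level with the middle of the bin and clear of its rim. I'll push along -ey next.

```bash
python3 -m creep '[[[1.4,-12,0,0,0,0],[1.4,-12,0,0,0,0],[1.4,-12,0,0,0,0],[1.4,-12,0,0,0,0],[1.4,-12,0,0,0,0]]]'
python3 -m creep '[[[1,-9,0,0,0,0],[1,-9,0,0,0,0],[1,-9,0,0,0,0],[1,-9,0,0,0,0],[1,-9,0,0,0,0]]]'
python3 -m creep '[[[1,-6,0,0,0,0],[1,-6,0,0,0,0],[1,-6,0,0,0,0],[0.6,-4,0,0,0,0],[0.6,-4,0,0,0,0]]]'
```

```text
time: 3.2
tool_pos: [0.559, 0.3185, 0.3248]
tool_rot: [2.693, 0.003, 0.129]
contact_force: [1.1, 0.7, 0.2]
opening: 0.0003
time: 3.62
tool_pos: [0.5649, 0.2687, 0.3297]
tool_rot: [2.699, -0.006, 0.128]
contact_force: [1.1, 4.6, 1.0]
opening: 0.0001
time: 4.03
tool_pos: [0.5694, 0.2395, 0.33]
tool_rot: [2.699, -0.006, 0.127]
contact_force: [-0.2, 2.2, 1.4]
opening: 0.0003
```

```bash
python3 -m creep '[[[0.3,-3,0,0,0,0],[0.3,-3,0,0,0,0]]]'
python3 -m creep '[[[0.3,-3,0,0,0,0],[0.3,-3,0,0,0,0]]]'
python3 - <<'E'
from h import *
a=snap('top','t2.png')[90:245,190:360]
cv2.imwrite('pics/c2.png',cv2.resize(a,(600,547),interpolation=cv2.INTER_CUBIC))
E
```

```text
time: 4.2
tool_pos: [0.5702, 0.2327, 0.33]
tool_rot: [2.699, -0.006, 0.127]
contact_force: [-0.5, 2.9, 1.4]
opening: 0.0009
time: 4.37
tool_pos: [0.5707, 0.2271, 0.3302]
tool_rot: [2.701, -0.007, 0.128]
contact_force: [-5.2, 20.3, 6.7]
opening: 0.0003
```

View pics/c2.png

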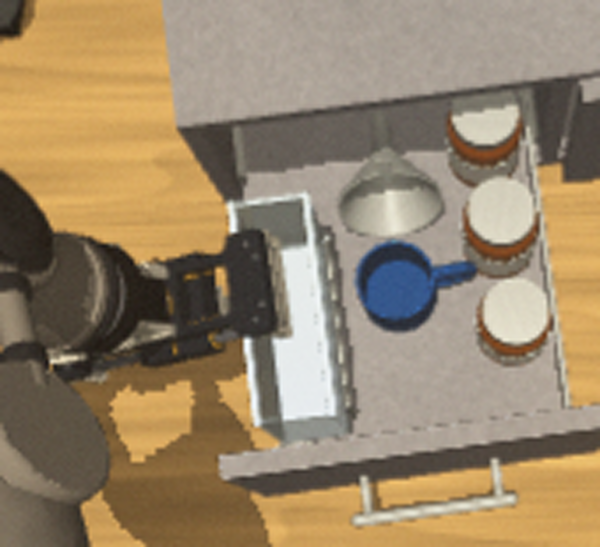

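The force rose from 3 to 20 N, and the picture shows the bin upright with its rim at (230-350, 195-430). So it is against its stop. I'll hold briefly and then retreat outward and up.

```bash
python3 -m creep '[[[0,0,0,0,0,0],[0,0,0,0,0,0],[0,0,0,0,0,0]]]'
python3 -m creep '[[[-1,10,0,0,0,0],[-2.5,22,0,0,0,0],[-3,25,0,0,0,0],[-3,25,0,0,0,0],[0,0,30,0,0,0]]]'
python3 -m creep '[[[0,0,36,0,0,0],[0,0,36,0,0,0],[0,0,36,0,0,0],[-15,0,30,0,0,0],[-25,0,0,0,0,0]]]'
python3 - <<'E'
from h import *
a=snap('top','t3.png')[90:245,190:360];b=snap('side','s3.png')[130:290,190:370]
cv2.imwrite('pics/c3.png',cv2.hconcat([cv2.resize(x,(400,370),interpolation=cv2.INTER_CUBIC) for x in(a,b)]))
E
```

```text
time: 4.67
tool_pos: [0.5705, 0.2274, 0.3303]
tool_rot: [2.703, -0.007, 0.129]
contact_force: [-0.3, 3.7, 1.8]
opening: 0.0007
time: 5.08
tool_pos: [0.56, 0.3106, 0.3533]
tool_rot: [2.695, 0.007, 0.123]
contact_force: [-0.1, 0.1, -0.9]
opening: 0.0001
time: 5.5
tool_pos: [0.5204, 0.3135, 0.4959]
tool_rot: [2.691, 0.01, 0.123]
contact_force: [0.1, 1.1, 1.2]
opening: 0.0003
```

View pics/c3.png

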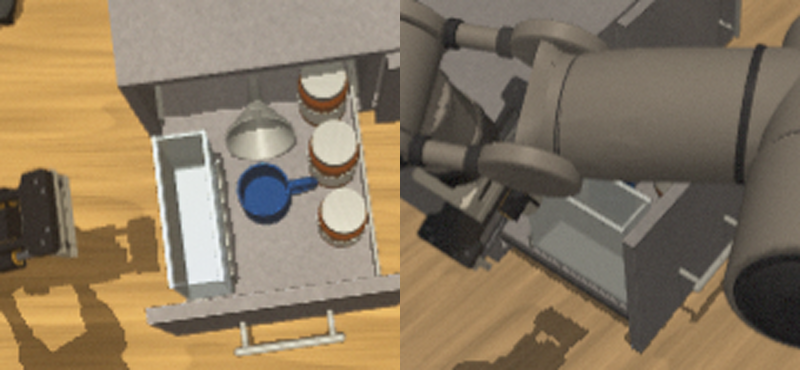

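```bash
python3 -m creep '[[[-14,-31,0,5.1,0.6,0],[-14,-31,0,5.1,0.6,0],[-14,-31,0,5.1,0.6,0],[-14,-31,0,5.1,0.6,0],[-14,-31,0,5.1,0.6,0]]]'
python3 -m creep '[[[-14,-31,0,0.5,-4.5,0],[-14,-31,0,0.5,-4.5,0],[-14,-31,0,0.5,-4.5,0],[-14,-31,0,0.5,-4.5,0],[-14,-31,0,0,0,0]]]'
python3 -m creep '[[[0,0,-30,0,0,0],[0,0,-30,0,0,0],[0,0,-30,0,0,0],[0,0,-30,0,0,0],[0,0,-25,0,0,0]]]'
python3 - <<'E'
from h import *
im=snap('top','t4.png')
for c in((153,137),(172,297)): print('rim',onz('top',190+c[0]/2.353-.3,90+c[1]/2.387-.3,.21))
from scipy.spatial.transform import Rotation as Ro
s=robot.observe();R=Ro.from_euler('xyz',s['tool_rot']).as_matrix();print('tip',s['tool_pos']+.178*R[:,2],'z',R[:,2])
cv2.imwrite('pics/c4.png',cv2.resize(im[100:300,180:430],(750,600)))
E
```

```text
time: 6.02
tool_pos: [0.4476, 0.1623, 0.4815]
tool_rot: [-3.134, 0.021, 0.145]
contact_force: [0.1, -0.8, -1.2]
opening: 0.0003
time: 6.43
tool_pos: [0.3748, 0.0003, 0.477]
tool_rot: [3.137, -0.301, 0.146]
contact_force: [0.4, -0.5, 0.7]
opening: 0.0006
time: 6.85
tool_pos: [0.373, -0.0082, 0.3313]
tool_rot: [3.127, -0.311, 0.134]
contact_force: [-0.2, 0.7, -0.4]
opening: 0.0004
rim [0.66264546 0.15132228 0.21      ]
rim [0.48200477 0.13095195 0.21      ]
tip [ 0.42436223 -0.00273133  0.15740975] z [ 0.29688827  0.02854835 -0.95448538]
```

View pics/c4.png

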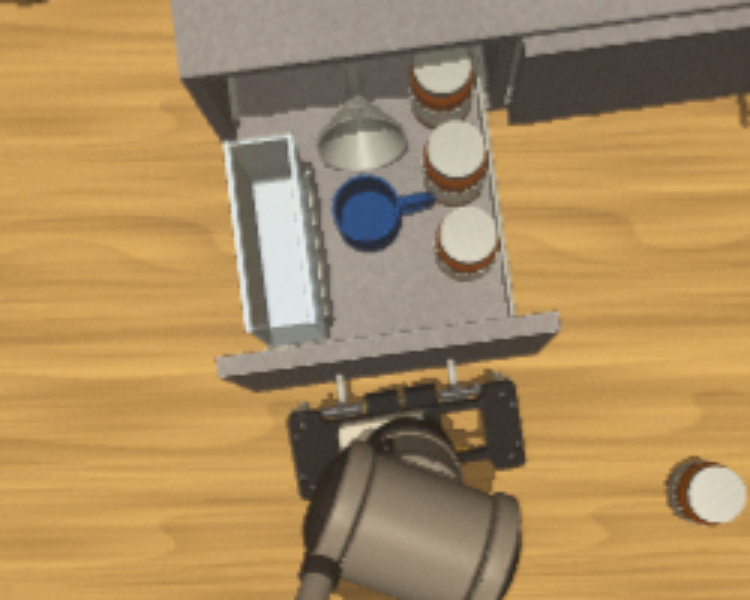

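The bin is upright and the fingertips are centred in front of the board. I'll raise 20 mm and push gently.

```bash
python3 -m creep '[[[0,5,12,0,0,0],[2,2,8,0,0,0],[4,0.5,0,0,0,0],[6,0.7,0,0,0,0],[6,0.7,0,0,0,0]]]'
python3 -m creep '[[[4,0.5,0,0,0,0],[4,0.5,0,0,0,0],[4,0.5,0,0,0,0],[4,0.5,0,0,0,0],[4,0.5,0,0,0,0]]]'
python3 -m creep '[[[4,0.5,0,0,0,0],[4,0.5,0,0,0,0],[4,0.5,0,0,0,0],[5,0.6,0,0,0,0],[5,0.6,0,0,0,0]]]'
```

```text
time: 7.32
tool_pos: [0.3903, 0.0009, 0.345]
tool_rot: [3.135, -0.289, 0.131]
contact_force: [0.0, -0.9, -0.4]
opening: 0.0005
time: 7.73
tool_pos: [0.4129, 0.0035, 0.3445]
tool_rot: [3.135, -0.286, 0.132]
contact_force: [-5.5, -1.9, 2.8]
opening: 0.0006
time: 8.15
tool_pos: [0.4348, 0.0063, 0.3438]
tool_rot: [3.135, -0.278, 0.133]
contact_force: [-4.7, -1.3, 3.5]
opening: 0.0005
```

```bash
python3 -m creep '[[[6,0.7,0,0,-0.2,0],[6,0.7,0,0,-0.2,0],[6,0.7,0,0,-0.2,0],[6,0.7,0,0,-0.2,0],[6,0.7,0,0,-0.2,0]]]'
python3 -m creep '[[[6,0.7,0,0,-0.2,0],[6,0.7,0,0,-0.2,0],[6,0.7,0,0,-0.2,0],[6,0.7,0,0,-0.2,0],[6,0.7,0,0,-0.2,0]]]'
python3 -m creep '[[[6,0.7,0,0,-0.2,0],[6,0.7,0,0,-0.2,0],[6,0.7,0,0,-0.2,0],[6,0.7,0,0,-0.2,0],[6,0.7,0,0,-0.2,0]]]'
```

```text
time: 8.57
tool_pos: [0.4657, 0.0101, 0.343]
tool_rot: [3.134, -0.29, 0.134]
contact_force: [-5.7, -1.8, 3.1]
opening: 0.0004
time: 8.98
tool_pos: [0.4972, 0.0138, 0.3422]
tool_rot: [3.132, -0.303, 0.135]
contact_force: [-5.3, -1.2, 3.6]
opening: 0.0002
time: 9.4
tool_pos: [0.5287, 0.0177, 0.3414]
tool_rot: [3.13, -0.316, 0.136]
contact_force: [-5.3, -1.0, 2.7]
opening: 0.0006
```

```bash
python3 -m creep '[[[6,0.7,0,0,-0.1,0],[6,0.7,0,0,-0.1,0],[6,0.7,0,0,-0.1,0],[6,0.7,0,0,-0.1,0],[6,0.7,0,0,-0.1,0]]]'
python3 -m creep '[[[6,0.7,0,0,-0.1,0],[6,0.7,0,0,-0.1,0],[6,0.7,0,0,-0.1,0],[6,0.7,0,0,-0.1,0],[6,0.7,0,0,-0.1,0]]]'
python3 -m creep '[[[5,0.6,0,0,-0.1,0],[5,0.6,0,0,-0.1,0],[4,0.5,0,0,-0.1,0],[3,0.3,0,0,0,0],[2,0.2,0,0,0,0]]]'
python3 - <<'E'
from h import *
im=snap('top','t5.png')
cv2.imwrite('pics/c5.png',cv2.resize(im[30:230,200:450],(750,600)))
E
```

```text
time: 9.82
tool_pos: [0.5605, 0.0214, 0.3409]
tool_rot: [3.129, -0.322, 0.136]
contact_force: [-5.3, -2.1, 3.6]
opening: 0.0006
time: 10.23
tool_pos: [0.5923, 0.0251, 0.3406]
tool_rot: [3.128, -0.328, 0.136]
contact_force: [-4.9, -2.2, 4.5]
opening: 0.0004
time: 10.65
tool_pos: [0.6137, 0.0277, 0.34]
tool_rot: [3.127, -0.332, 0.136]
contact_force: [-4.4, -1.2, 2.5]
opening: 0.0003
```

View pics/c5.png

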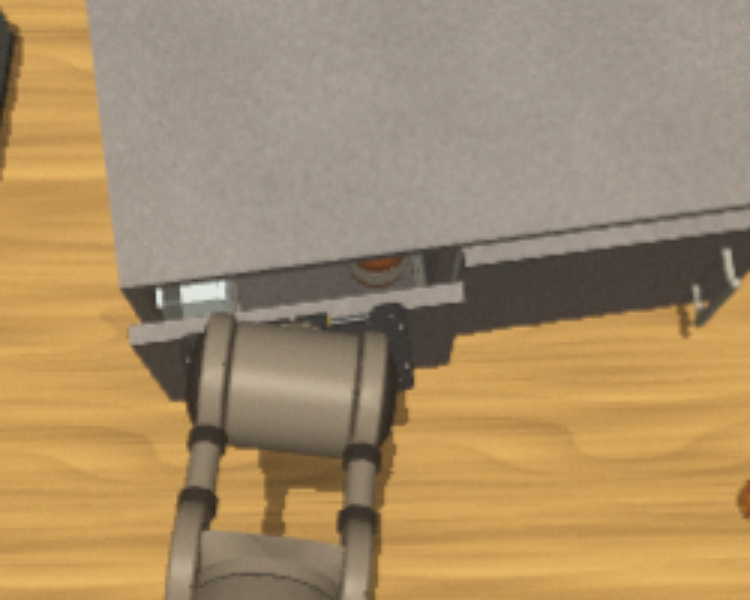

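The board still stands about 35 mm out of flush: its edge at (465,290) against the door edge at (465,255). The bin and jars are riding along fine.

```bash
python3 -m creep '[[[3,0.3,0,0,0,0],[4,0.5,0,0,0,0],[4,0.5,0,0,0,0],[4,0.5,0,0,0,0],[4,0.5,0,0,0,0]]]'
python3 -m creep '[[[3,0.3,0,0,0,0],[3,0.3,0,0,0,0],[2,0.2,0,0,0,0],[2,0.2,0,0,0,0]]]'
python3 -m creep '[[[2,0.2,0,0,0,0],[2,0.2,0,0,0,0]]]'
```

```text
time: 11.12
tool_pos: [0.6328, 0.0299, 0.3399]
tool_rot: [3.127, -0.329, 0.136]
contact_force: [-4.6, -2.4, 3.0]
opening: 0.0003
time: 11.45
tool_pos: [0.6442, 0.0312, 0.3398]
tool_rot: [3.128, -0.329, 0.136]
contact_force: [-4.2, -1.8, 3.5]
opening: 0.0005
time: 11.62
tool_pos: [0.6466, 0.0314, 0.3401]
tool_rot: [3.128, -0.322, 0.137]
contact_force: [-20.6, -3.7, 15.5]
opening: 0.0001
```

```bash
python3 -m creep '[[[1.5,0.2,0,0,0,0],[0,0,0,0,0,0],[0,0,0,0,0,0],[0,0,0,0,0,0]]]'
python3 -m creep '[[[-8,-1,0,0,0,0],[-20,-2.3,0,0,0,0],[-30,-3.5,0,0,0,0],[-35,-4,0,0,0,0],[-35,-4,0,0,0,0]]]'
python3 -m creep '[[[-30,-3.5,0,0,0,0],[-30,-3.5,0,0,0,0],[0,-20,30,0,0,0],[0,-20,30,0,0,0],[0,0,0,0,0,0]]]'
python3 - <<'E'
from h import *
im=snap('top','t6.png');s=snap('side','s6.png')
cv2.imwrite('pics/c6.png',cv2.hconcat([cv2.resize(x,(400,370),interpolation=cv2.INTER_CUBIC) for x in(im[80:200,230:360],im[80:200,340:470])]))
cv2.imwrite('pics/c7.png',s)
E
```

```text
time: 11.95
tool_pos: [0.6467, 0.0314, 0.3408]
tool_rot: [3.128, -0.316, 0.137]
contact_force: [-3.3, -1.4, 2.3]
opening: 0.0003
time: 12.37
tool_pos: [0.5192, 0.0169, 0.3391]
tool_rot: [3.127, -0.327, 0.138]
contact_force: [0.1, 0.4, -0.6]
opening: 0.0004
time: 12.78
tool_pos: [0.4426, -0.028, 0.3928]
tool_rot: [3.135, -0.308, 0.138]
contact_force: [1.0, -0.0, -0.5]
opening: 0.0002
```

View pics/c6.png

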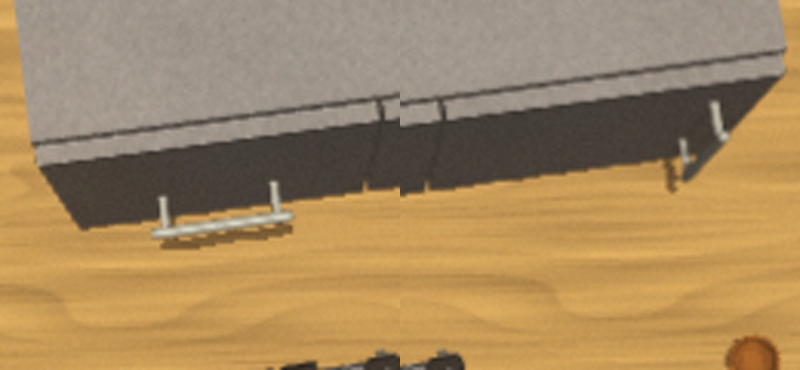

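View pics/c7.png

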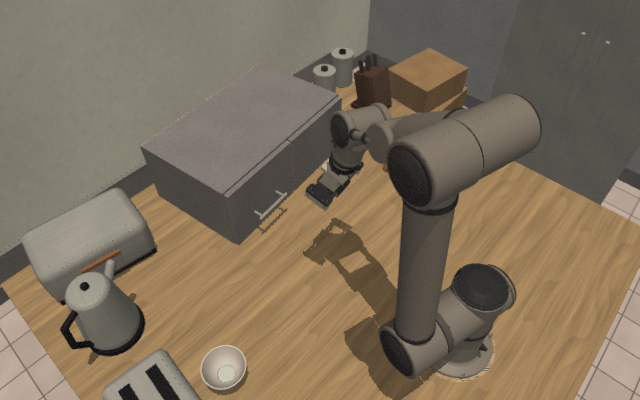

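The board's top edge runs in one line with the door's at about (380,110), so the pull-out is flush. The bowl and spoon are where they were, and the robot touches nothing. I'm handing in.

```bash
python3 -m creep '[[[0,0,0,0,0,0],[0,0,0,0,0,0]]]'; python3 -c "
from cell import robot;print(robot.hand_in())"
```

```text
time: 13.05
tool_pos: [0.4425, -0.0261, 0.3885]
tool_rot: [3.139, -0.304, 0.137]
contact_force: [0.5, 0.3, -0.5]
opening: 0.0005
the job is handed in; nothing more can be done
None
```

The bin is upright and the pull-out is shut; I handed the job in at about 13 s, and no verdict was reported.

- **Bin:** I pushed it on its outer face with closed fingertips until the force jumped from 3 to 20 N at its stop. The picture taken afterwards showed it upright, with the rim directly over the pivot line.
- **Pull-out:** I pushed the front board slowly, at about 5 N, until the force jumped to about 20 N at the end stop. The last pictures show the board flush with the door beside it.
- **Worktop and robot:** The bowl and spoon had not moved and the arm was clear of everything. I did not check jar_d separately after the push, but the arm never went near it.
- **Not checked:** The jars, cup and funnel could not be seen once the pull-out was shut. In the last view showing inside, with about 35 mm left to push, only one jar was visible; nothing looked wrong. No check failed or disagreed.

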